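# Load the sloping cutting cradle and hold its index pin out

### The arm

A 6-joint arm with a two-finger parallel gripper is mounted at the origin on the work surface. World frame = base frame: x ahead of the robot, y to its left, z up, the work surface at z = 0. Lengths are in m, angles in rad, forces in N, time in s.
With the tool pointing down it reaches from about 0.35 to 0.775 m from the base axis. Payload 7.3 kg.
Tool frame: the origin (TCP) lies on the centre line of the jaws, within the pads' length; the fingertips stand 14 mm ahead of it and the grasp point (between the pads) lies 5 mm behind it; z points along the fingers, y is the direction in which the jaws open and shut (so a half turn about z gives the same grasp; the last joint's range is limited). The gripper opens to 92 mm and grips with 3 to 60 N. Pads are 19 mm wide; open, the fingers measure 130 mm over their backs; the gripper's body (75 mm by 190 mm) begins 47 mm behind the grasp point.
Start: joints at [1.202, 0.342, 1.524, -0, 1.275, -0.146], TCP at [0.116, 0.512, 0.241] pointing down, gripper open.
Joint ranges: [-2.53, 2.53], [-0.77, 2.02], [0.04, 2.7], [-1, 4.14], [0.28, 2.66], [-3.11, 3.11]. Speed limits (rad/s): [2.57, 2.57, 3.14, 3.14, 3.14, 3.14].

### API

Orientations are given as a rotation vector (axis times angle).
In Python, from rig import arm gives the robot as it stands. The module is installed in compiled form; this text tells all that it offers.
- The arm moves only by the tool servo_tool, never from a script. Its argument "moves" is text: rows parted by semicolons, each of 5 numbers parted by spaces: the shift along the tool's x, y, z in mm, then the turn about the tool's z in rad, then the finger opening in mm, from 0 to 91.8. A call has 1 to 12 rows; each row is the pose to reach, as a shift and turn from the pose commanded when the call began, along the tool's axes at that moment; what a row does not reach only later rows make up. A row lasts 1/12 s, in which the tool goes at most 41.7 mm and 7.16 degrees, less where a joint would pass 70% of its speed; a pose out of reach is approached as far as the arm can. A call with a gripper value outside its range is refused whole. The fingers move at their own pace and stop on an object; the grip force is fixed at half the most. Time passes only in rows, so rows that repeat a pose let the fingers close. It gives the time, the measured TCP pose, the force and the opening at its end, in the units of the state.
- arm.sense(): the state, without advancing time (a new reading comes with each control period).
- arm.capture(name): name is "scene" or "top" or "wrist"; returns a dict with "img" (400x640x3 uint8, red, green, blue), "range_z" (400x640 float32, m along the optical axis (not along the pixel's ray), 0 where there is no reading), "fx", "fy", "cx", "cy" (pixels), "pose" (4x4, takes a point from camera to world coordinates). Camera axes: x right, y up, looking along -z (the intrinsics and any distortion apply to the point x, -y, -z); pixel columns grow to the right and rows downward; lengths in m; the calibration is good to about 2 mm. A picture is of the moment at which its call begins.
- arm.hand_in(): hands the job in, once; it reports no verdict.
The state is a dict: "time_s": time; "joint_positions": joint angles; "qd": joint speeds; "effort": joint torques, N m; "eef_pos": TCP position; "eef_rot": TCP orientation; "force": force on the tool from outside, world axes, zero at the start; "wrist_torque": the same for the moment, N m; "finger_gap": finger opening in m.
Only numpy, scipy, OpenCV 4.12 (cv2) and the standard library are available. Lean on these libraries where they do the work, as an engineer would, in place of code of your own. Each camera call takes 0.05 s, during which the arm holds its last target.

### The job

Set the long full-height brick piece (not dropped) lengthwise on the narrow sloping bed of the cutting stand, flat, centred across it and with its end against the lip at the low end, and let go of it. Then pull the stand's sprung index pin straight up by its knob, fully back until it stops, and finish while still holding it there, clear of its hole, so that a colleague can swing the table round. Leave the two other brick pieces and the mallet where they are.

Things in the scene. Friction and masses are not known exactly. Their poses are not given: they have to be found in the camera images.
- brick_center (a point): centre (26 mm up) of the loose brick piece to lay: off-white stone, 115 long (x) x 45 wide (y) x 52 high (z), 0.4 to 0.6 kg, standing on its 115 x 45 face. The only piece both 115 long and 52 high: the other two of the same stone are shorter (stub) or thinner (slip), and the three change places
- stub_center (a point): centre of a bystander: same stone, 70 x 45 x 52 mm high, loose; leave alone
- slip_center (a point): centre of a bystander: same stone, 115 x 45 x 18 mm high, loose; leave alone
- bed: dark steel bed 140 x 60 mm, fixed, over the middle of a round table (300 across, top at z 30 mm). Origin: middle of its upper face, 78 mm above the bench. x: along the bed up the slope (15 deg; low end toward the robot), y across, z square to it. Lip at the low end: 60 wide, 12 high, inner face x = -65 mm; the brick against it has its centre at (-7.5, 0, 26) mm. Sides free for fingers; a brick left does not slide
- knob_center (a point): centre of the index pin's upright round black knob, 34 across, 18 high, 119 mm above the bench when seated; rises with the pin. Below it a 15 mm neck, then a bushing (top 31 mm below this centre) and a grey bracket arm (top 44 mm below) at the round table's rim, 130 mm from its centre, right and near side of the bed as seen from the robot. Free above and at both sides along the rim
- plunger (a joint): travel of the sprung index pin in m: 0 = seated (nose 12 mm deep in its hole in the round table), grows straight up as it is pulled, nose clear of the hole beyond 0.012, end stop at 0.022. Spring: 4 N at the start, about 9.5 N at the stop; it snaps back when let go
- mallet_center (a point): centre of the head of a loose rubber mallet (100 x 55 x 60 mm head, 270 mm long) lying on the right; leave alone
Things that resemble listed ones, but are neither listed nor needed, are in the scene too. Leave any brown or red look-alike of the part that bears brick_center alone.

How it is judged:
On the way:
1. the brick lies flat on the sloping bed against the lip, let go, while the index pin is still in its hole (x of brick_center in the frame of bed between -0.0115 and -0.0015 m and y of brick_center in the frame of bed between -0.012 and 0.012 m and z of brick_center in the frame of bed between 0.022 and 0.03 m and angle between the x axis of brick and the x axis of bed, either way round below 0.1 rad and angle between the z axis of brick and the z axis of bed, either way round below 0.1 rad and contact force between brick and bed above 1 N and contact force between the fingers and brick below 0.1 N and linear speed of brick below 0.02 m/s and value of joint plunger below 0.005 m), for 0.3 s.
At the end, for the whole second after the job is handed in: The gripper holds the index pin up at 19 mm or more of its 22 mm travel (fingers pressing on it with over 2 N), while the brick rests untouched on the bed: its low end within 6 mm of the lip, centred across the bed within 12 mm, flat and lengthwise within 0.1 rad (x of brick_center in the frame of bed between -0.0115 and -0.0015 m and y of brick_center in the frame of bed between -0.012 and 0.012 m and z of brick_center in the frame of bed between 0.022 and 0.03 m and angle between the x axis of brick and the x axis of bed, either way round below 0.1 rad and angle between the z axis of brick and the z axis of bed, either way round below 0.1 rad and contact force between brick and bed above 1 N and contact force between the fingers and brick below 0.1 N and linear speed of brick below 0.02 m/s and value of joint plunger above 0.019 m and contact force between the fingers and plunger above 2 N); the arm keeps its last pose, push and grip.
It fails at once if another brick piece or the mallet was moved more than 30 mm (distance of any of stub_center, slip_center, mallet_center from where it was at the start of the episode above 0.03 m).
It fails at once if the brick was dropped (moving faster than 0.5 m/s with no finger on it) (contact force between the fingers and brick below 0.05 N and linear speed of brick above 0.5 m/s).
It also fails if it takes over 48 s, if anything falls off the work surface, if the arm or the gripper's body presses on something with over 40 N, if the wrist force passes 120 N, or if a joint passes its speed limit or range.

## Working session

There is one attempt and no reset: what is moved stays moved. The work goes in short steps, Python scripts to look and compute and a tool call to move; the robot and the scene stay as the last step left them, time stands still between calls to the robot, and variables do not carry over. Pictures are saved under pics/ and viewed, and the job is handed in when it is done.

Besides the shell and the picture viewer there is one more tool, called after ">>>" by a JSON object that holds its "api" and its "payload", one argument or row to a line. servo_tool: Moves the arm, as the interface text tells. Its arguments: {"type":"object","properties":{"moves":{"type":"string"}},"required":["moves"]}

```bash
mkdir -p pics; cat > h.py <<'E'
import numpy as np,cv2
from rig import arm
def cap(n,f):
    c=arm.capture(n); cv2.imwrite(f'pics/{f}.png',c['img'][:,:,::-1]); np.savez(f'{f}.npz',**c); return c
def pts(c):
    h,w=c['range_z'].shape; u,v=np.meshgrid(np.arange(w),np.arange(h)); z=c['range_z']
    P=np.stack([(u-c['cx'])/c['fx']*z,-(v-c['cy'])/c['fy']*z,-z,np.ones_like(z)],-1)
    W=(P@np.array(c['pose']).T)[...,:3]; W[z==0]=np.nan; return W
E
python3 - <<'E'
from h import *
for n in ['scene','top','wrist']:
    c=cap(n,n+'0'); print(n,[k for k in c],np.round(c['pose'],3).tolist(),c['fx'],c['cx'])
print(arm.sense())
E
```

```text
scene ['img', 'range_z', 'fx', 'fy', 'cx', 'cy', 'pose'] [[-0.874, -0.251, 0.415, 1.028], [0.485, -0.482, 0.729, 0.871], [0.017, 0.839, 0.544, 0.74], [0.0, 0.0, 0.0, 1.0]] 363.43437052639314 319.8251211795285
top ['img', 'range_z', 'fx', 'fy', 'cx', 'cy', 'pose'] [[-0.024, 0.992, -0.123, 0.391], [-0.999, -0.021, 0.025, 0.021], [0.022, 0.123, 0.992, 1.304], [0.0, 0.0, 0.0, 1.0]] 368.9691139215531 316.33191559858204
wrist ['img', 'range_z', 'fx', 'fy', 'cx', 'cy', 'pose'] [[0.22, -0.946, -0.239, 0.05], [0.976, 0.213, 0.055, 0.526], [-0.001, -0.246, 0.969, 0.384], [0.0, 0.0, 0.0, 1.0]] 288.0523366242854 321.0855256062086
{'time_s': 0.15, 'joint_positions': array([ 1.20198390e+00,  3.42569555e-01,  1.52477086e+00, -4.44226892e-05,
        1.27544967e+00, -1.46019758e-01]), 'qd': array([ 0.00071243, -0.00145462, -0.00300194,  0.00019336, -0.0014128 ,
       -0.00108593]), 'effort': array([ 9.90091685e-04, -4.31463003e+01, -2.44350708e+01,  7.18334690e-02,
        5.35292085e-02, -4.34044148e-05]), 'eef_pos': array([0.11589491, 0.51174669, 0.24021038]), 'eef_rot': array([-3.49188964e-01, -3.12186017e+00,  1.83579184e-03]), 'force': array([-0.14436488,  0.37487886,  1.04219848]), 'wrist_torque': array([ 0.01644109, -0.01518164,  0.0440956 ]), 'finger_gap': 0.09171209788629509}
```

View pics/top0.png

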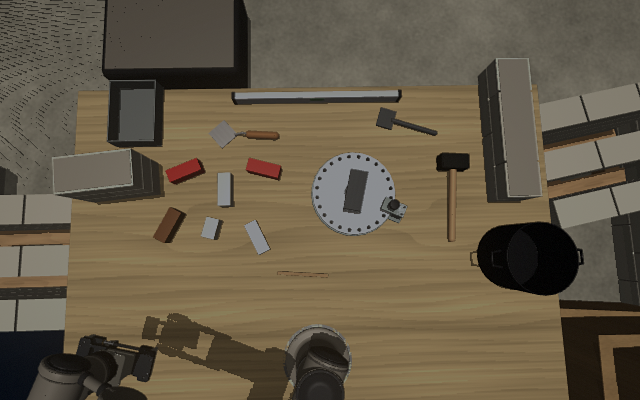

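View pics/scene0.png

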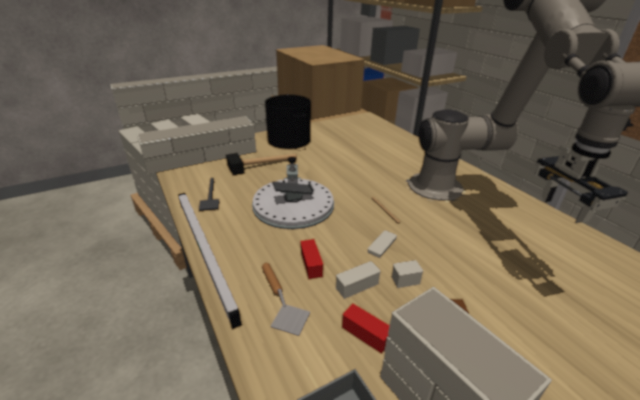

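View pics/wrist0.png

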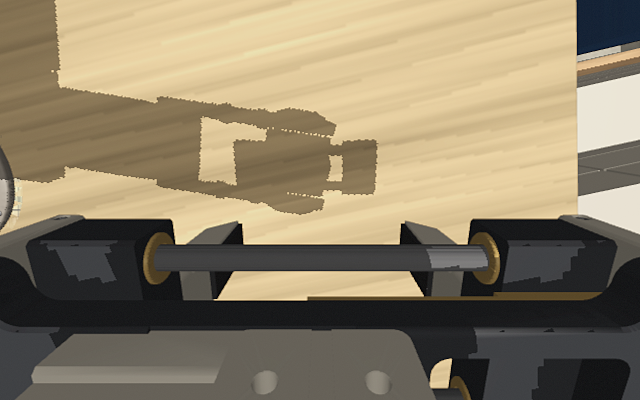

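The top view shows three off-white pieces: (225,189) long, (211,228) short and (257,237) long. In the scene view the last one, at (382,243), looks thin. The bed is at (355,191) and the knob at (393,207). I'll measure sizes and heights to tell the pieces apart.

```bash
python3 - <<'E'
from h import *
c=dict(np.load('top0.npz')); W=pts(c); img=c['img']
hsv=cv2.cvtColor(img,cv2.COLOR_RGB2HSV)
m=((hsv[...,1]<45)&(hsv[...,2]>110)).astype(np.uint8)
m[:, :190]=0; m[:,290:]=0; m[:150]=0; m[270:]=0
n,l,s,ce=cv2.connectedComponentsWithStats(m)
for i in range(1,n):
    if s[i,4]<60: continue
    k=l==i; P=W[k]; P=P[~np.isnan(P[:,0])]; zt=np.median(P[:,2])
    Q=P[abs(P[:,2]-zt)<.008]
    r=cv2.minAreaRect((Q[:,:2]*1000).astype(np.float32))
    print(ce[i].round(),s[i,4],'z',np.percentile(P[:,2],[5,50,95]).round(4),r)
cr=img[170:260,190:290][:,:,::-1]; a=cv2.resize(cr,None,fx=5,fy=5,interpolation=cv2.INTER_CUBIC)
cv2.imwrite('pics/c1.png',a)
cr=img[145:245,305:415][:,:,::-1]; cv2.imwrite('pics/c2.png',cv2.resize(cr,None,fx=5,fy=5,interpolation=cv2.INTER_CUBIC))
# stand
for name,(r0,r1,c0,c1) in dict(stand=(145,245,305,415)).items():
    B=W[r0:r1,c0:c1].reshape(-1,3); B=B[~np.isnan(B[:,0])]
    print(np.histogram(B[:,2],bins=np.arange(-.01,.16,.01)))
    d=B[(B[:,2]>.022)&(B[:,2]<.04)]; print('disc',cv2.minEnclosingCircle((d[:,:2]*1000).astype(np.float32)))
    kk=B[(B[:,2]>.118)]; print('knob',len(kk),kk.mean(0),cv2.minEnclosingCircle((kk[:,:2]*1000).astype(np.float32)))
E
```

```text
[223. 188.] 392 z [0.0479 0.0523 0.0563] ((584.2914428710938, 304.80096435546875), (41.74147033691406, 114.98893737792969), 88.32957458496094)
[209. 228.] 265 z [0.048  0.0521 0.0561] ((452.1828918457031, 351.50225830078125), (43.709476470947266, 68.8082046508789), 74.80547332763672)
[256. 237.] 423 z [0.0138 0.0183 0.0225] ((418.298583984375, 198.74417114257812), (112.32963562011719, 43.83075714111328), 26.030080795288086)
(array([2169, 3109,  200, 1867, 2507,    8,   14,  190,  452,  209,  136,
          3,    6,   64,   21,    0]), array([-0.01,  0.  ,  0.01,  0.02,  0.03,  0.04,  0.05,  0.06,  0.07,
        0.08,  0.09,  0.1 ,  0.11,  0.12,  0.13,  0.14,  0.15]))
disc ((555.3885498046875, -158.6595458984375), 162.52853393554688)
knob 87 [ 0.5108387  -0.25956144  0.12789846] ((511.3147277832031, -259.91766357421875), 16.79446029663086)
```

```bash
ls pics
```

```text
c1.png
c2.png
scene0.png
top0.png
wrist0.png
```

View pics/c1.png

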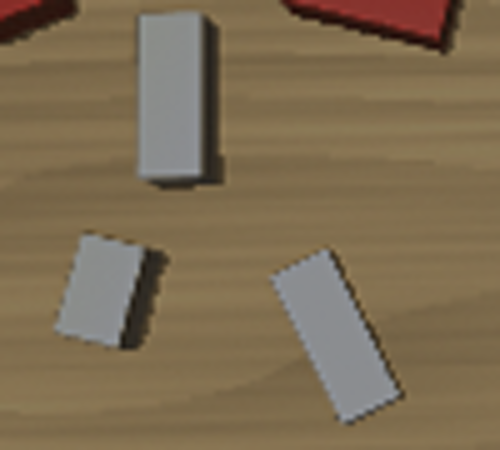

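View pics/c2.png

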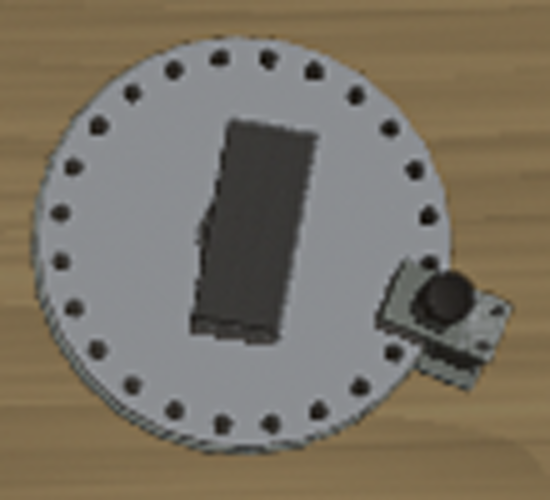

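```bash
python3 - <<'E'
from h import *
for nm in ['top0','scene0']:
    c=dict(np.load(nm+'.npz')); W=pts(c); img=c['img'].astype(int)
    # bed: points above disc, z .055-.105, within 90mm of approx centre, dark
    C=np.array([.556,-.159])
    d=np.linalg.norm(W[...,:2]-C,axis=-1)
    m=(W[...,2]>.055)&(W[...,2]<.112)&(d<.085)&(img.max(-1)<110)
    B=W[m]; print(nm,len(B))
    # plane fit w/ outlier rejection
    k=np.ones(len(B),bool)
    for _ in range(8):
        A=np.c_[B[k][:,:2],np.ones(k.sum())]; s=np.linalg.lstsq(A,B[k][:,2],rcond=None)[0]
        r=B[:,2]-np.c_[B[:,:2],np.ones(len(B))]@s; k=abs(r)<.006
    n=np.r_[-s[:2],1]; n/=np.linalg.norm(n)
    print('tilt',np.degrees(np.arccos(n[2])),'upslope az',np.degrees(np.arctan2(s[1],s[0])),k.sum())
    r=cv2.minAreaRect((B[k][:,:2]*1000).astype(np.float32)); print(r, 'z at centre',s@np.r_[np.array(r[0])/1000,1])
    # z of disc: fit circle: rim mask
    D=W[(abs(W[...,2]-.03)<.008)&(np.linalg.norm(W[...,:2]-C,axis=-1)<.175)]
    print('disc',cv2.minAreaRect((D[:,:2]*1000).astype(np.float32)),np.median(D[:,2]))
    K=W[(W[...,2]>.118)&(W[...,2]<.14)&(np.linalg.norm(W[...,:2]-[.511,-.26],axis=-1)<.03)]
    print('knob',len(K),K.mean(0),cv2.minEnclosingCircle((K[:,:2]*1000).astype(np.float32)))
E
```

```text
top0 774
tilt 15.08942443001721 upslope az -14.465305163787107 722
((560.221435546875, -178.00045776367188), (132.9948272705078, 132.07847595214844), 79.37020874023438) z at centre 0.07960249926641859
disc ((564.5964965820312, -142.33551025390625), (287.3585510253906, 287.5870361328125), 21.49384880065918) 0.030454101669746603
knob 87 [ 0.5108387  -0.25956144  0.12789846] ((511.3147277832031, -259.91766357421875), 16.79446029663086)
scene0 448
tilt 14.748362235321439 upslope az -13.451279138831477 357
((561.3726806640625, -175.7015380859375), (137.16107177734375, 135.89756774902344), 81.7764663696289) z at centre 0.0801460526666083
disc ((565.8292846679688, -139.57040405273438), (289.5834045410156, 288.6791687011719), 34.55400848388672) 0.0313914685930331
knob 50 [ 0.51419936 -0.25532148  0.12651548] ((509.9143371582031, -257.1916809082031), 19.485496520996094)
```

The brick is confirmed as (225,189): 115 x 42 mm with its top at z 52. The stub (211,228) is only 69 long and the slip (257,237) only 18 high. Next I'll pin down the bed axis and centre.

```bash
python3 - <<'E'
from h import *
c=dict(np.load('top0.npz')); W=pts(c); img=c['img']
m=(img.max(-1)<85).astype(np.uint8); m[:, :338]=0; m[:,371:]=0; m[:162]=0; m[222:]=0
n,l,s,ce=cv2.connectedComponentsWithStats(m); i=1+np.argmax(s[1:,4]); k=l==i
print(s[i],ce[i])
B=W[k&(W[...,2]>.055)]; 
A=np.c_[B[:,:2],np.ones(len(B))]; sl=np.linalg.lstsq(A,B[:,2],rcond=None)[0]
print('az',np.degrees(np.arctan2(sl[1],sl[0])),'tilt',np.degrees(np.arctan(np.hypot(*sl[:2]))))
r=cv2.minAreaRect((B[:,:2]*1000).astype(np.float32)); print(r,'zc',sl@np.r_[np.array(r[0])/1000,1], 'mean',B.mean(0))
# disc by ellipse: cast disc contour to z=.03
g=((img.min(-1)>100)&(W[...,2]>.02)&(W[...,2]<.045)&(np.linalg.norm(W[...,:2]-[.565,-.158],axis=-1)<.17)).astype(np.uint8)
R=np.array(c['pose']); 
cs=max(cv2.findContours(g,0,1)[0],key=len)[:,0].astype(float)
d=np.stack([(cs[:,0]-c['cx'])/c['fx'],-(cs[:,1]-c['cy'])/c['fy'],-np.ones(len(cs))],-1)@R[:3,:3].T
o=R[:3,3]; P=o+d*((.03-o[2])/d[:,2])[:,None]
A=np.c_[2*P[:,:2],np.ones(len(P))]; k=np.ones(len(P),bool)
for _ in range(10):
    q=np.linalg.lstsq(A[k],(P[k,:2]**2).sum(1),rcond=None)[0]; rad=np.sqrt(q[2]+q[0]**2+q[1]**2)
    e=np.linalg.norm(P[:,:2]-q[:2],axis=1)-rad; k=abs(e)<.004
print('disc',q[:2],rad,k.sum(),len(k))
# residual across-axis along bed: width profile
for az in [-14.5,-13.5,-12.5,-11.5]:
    a=np.radians(az); u=np.array([np.cos(a),np.sin(a)]);v=np.array([-u[1],u[0]])
    D=B[:,:2]-q[:2]; print(az,'along',np.percentile(D@u,[1,99]),'across',np.percentile(D@v,[1,99]),np.ptp(D@v))
# knob vs disc centre
print('knob dist',np.linalg.norm(np.array([.511,-.2597])-q[:2]))
E
```

```text
[343 169  25  45 777] [354.70656371 191.22779923]
az -15.977796547584047 tilt 13.653363511914723
((562.5213012695312, -141.041748046875), (58.56663131713867, 137.9413299560547), 78.43614959716797) zc 0.07830874191686443 mean [ 0.56341739 -0.1410182   0.07851643]
disc [ 0.56465247 -0.14209324] 0.14231452116963592 217 248
-14.5 along [-0.06986012  0.06469699] across [-0.02936941  0.03078708] 0.06378180030229394
-13.5 along [-0.06969907  0.06476791] across [-0.02881811  0.03011008] 0.06172686140608788
-12.5 along [-0.06980262  0.0647204 ] across [-0.02823289  0.02949441] 0.05983697913627594
-11.5 along [-0.06977415  0.06474762] across [-0.02795976  0.02950364] 0.05858669507275412
knob dist 0.12926692195259937
```

```bash
cat >> h.py <<'E'
from scipy.spatial.transform import Rotation as Ro
def plan(x,y,z,yaw_y_deg):
    s=arm.sense(); R=Ro.from_rotvec(s['eef_rot']).as_matrix(); p=np.array(s['eef_pos'])
    d=R.T@(np.array([x,y,z])-p)*1000
    cur=np.degrees(np.arctan2(R[1,1],R[0,1])); t=(yaw_y_deg-cur+90)%180-90
    print('t',s['time_s'],'pos',p.round(4),'yaw_y',cur.round(2),'shift mm',d.round(1),'turn rad',round(-np.radians(t),3),'tilt',np.degrees(np.arccos(-R[2,2])).round(2),'gap',s['finger_gap'],'F',s['force'].round(2),'j',s['joint_positions'].round(2))
E
python3 -c "
from h import *
plan(.584,.305,.16,88.3)"
```

```text
t 0.15 pos [0.1159 0.5117 0.2402] yaw_y 77.24 shift mm [-502.2  -98.1   80.3] turn rad -0.193 tilt 0.07 gap 0.09171209788629509 F [-0.14  0.37  1.04] j [ 1.2   0.34  1.52 -0.    1.28 -0.15]
```

>>> {"api": "servo_tool", "payload": {
  "moves": "-25 -5 4 -0.02 91.8; -65 -13 11 -0.05 91.8; -105 -21 17 -0.07 91.8; -145 -29 24 -0.09 91.8; -185 -37 31 -0.11 91.8; -225 -45 37 -0.13 91.8; -265 -53 44 -0.15 91.8; -305 -60 50 -0.17 91.8; -345 -68 56 -0.18 91.8; -385 -76 62 -0.193 91.8; -420 -83 68 -0.193 91.8; -440 -87 70 -0.193 91.8"
}}

```text
time_s: 1.15
eef_pos: [0.5289, 0.3274, 0.1691]
eef_rot: [-0.051, -3.141, 0.002]
force: [-1.0, -0.8, -0.7]
finger_gap: 0.0918
```

```bash
python3 -c "
from h import *
plan(.584,.305,.16,88.3)
cap('wrist','wrist1')"
```

```text
t 1.15 pos [0.5289 0.3274 0.1691] yaw_y 88.14 shift mm [-55.8 -20.6   9.1] turn rad -0.003 tilt 0.08 gap 0.0918462536914317 F [-1.04 -0.84 -0.72] j [ 0.43  0.58  1.34 -0.    1.22 -1.11]
```

View pics/wrist1.png

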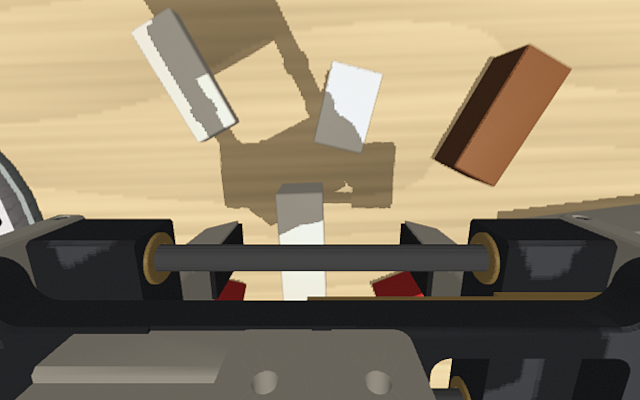

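The wrist view shows the brick between the jaws, its near end at about (301,186) and slightly left of centre. I'll refine its lateral position from this view.

```bash
python3 -c "
from h import *
c=dict(np.load('wrist1.npz')); W=pts(c)
m=np.zeros(W.shape[:2],bool); m[185:300,265:345]=1
m&=(abs(W[...,2]-.052)<.005)
B=W[m]; print(len(B),np.median(B[:,2]))
rr=cv2.minAreaRect((B[:,:2]*1000).astype(np.float32)); print(rr,B.min(0),B.max(0))
plan(.584,.305,.16,88.3)"
```

```text
3635 0.0516120841649253
((580.6251831054688, 307.13714599609375), (114.282470703125, 45.000267028808594), 0.22942472994327545) [0.5235167  0.28455213 0.04709332] [0.63778276 0.32976023 0.0539595 ]
t 1.2 pos [0.5309 0.3262 0.1689] yaw_y 88.05 shift mm [-53.7 -19.4   9. ] turn rad -0.004 tilt 0.1 gap 0.09146178019846722 F [ 1.2  -2.49 -0.54] j [ 0.43  0.58  1.34 -0.    1.22 -1.11]
```

>>> {"api": "servo_tool", "payload": {
  "moves": "-25 -10 15 -0.01 91.8; -50 -18 40 -0.015 91.8; -53 -19 60 -0.015 91.8; -53 -19 70 -0.015 91.8; -53 -19 70 -0.015 91.8; -53 -19 70 -0.015 91.8"
}}

```text
time_s: 1.7
eef_pos: [0.5774, 0.3099, 0.1007]
eef_rot: [-0.022, -3.14, 0.0]
force: [-0.1, 0.4, -1.1]
finger_gap: 0.0916
```

```bash
python3 -c "
from h import *
plan(.582,.306,.022,89)"
```

```text
t 1.7 pos [0.5774 0.3099 0.1007] yaw_y 89.19 shift mm [-4.7 -3.8 78.7] turn rad 0.003 tilt 0.08 gap 0.09164192806224458 F [-0.14  0.42 -1.09] j [ 0.38  0.7   1.31  0.    1.13 -1.18]
```

>>> {"api": "servo_tool", "payload": {
  "moves": "-5 -4 25 0 91.8; -5 -4 50 0 91.8; -5 -4 70 0 91.8; -5 -4 78 0 91.8; -5 -4 78 0 91.8; -5 -4 78 0 60; -5 -4 78 0 40; -5 -4 78 0 30; -5 -4 78 0 30; -5 -4 78 0 30; -5 -4 78 0 30; -5 -4 78 0 30"
}}

```text
time_s: 2.7
eef_pos: [0.5833, 0.3054, 0.023]
eef_rot: [0.023, 3.141, 0.0]
force: [-0.3, 0.2, 1.1]
finger_gap: 0.0493
```

```bash
python3 -c "
from h import *
plan(.582,.306,.022,89)
cap('wrist','wrist2')"
```

```text
t 2.7 pos [0.5833 0.3054 0.023 ] yaw_y 89.15 shift mm [1.3 0.6 1. ] turn rad 0.003 tilt 0.02 gap 0.04934619391540196 F [-0.31  0.17  1.08] j [ 0.37  0.8   1.36  0.    0.99 -1.19]
```

View pics/wrist2.png

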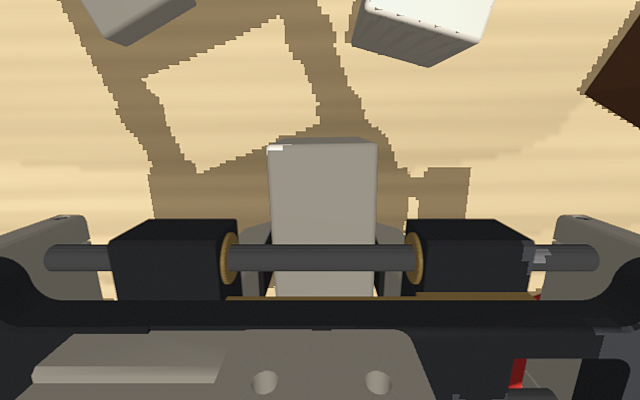

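The brick is centred in the jaws, its near end at row 140. The fingers are still closing, so I'll finish the close and lift.

>>> {"api": "servo_tool", "payload": {
  "moves": "0 0 0 0 30; 0 0 0 0 30; 0 0 0 0 30; 0 0 0 0 30; 0 0 -5 0 30; 0 0 -15 0 30; 0 0 -30 0 30; 0 0 -30 0 30"
}}

```text
time_s: 3.42
eef_pos: [0.5846, 0.3057, 0.0556]
eef_rot: [0.023, 3.138, 0.002]
force: [0.9, 0.9, -3.2]
finger_gap: 0.045
```

```bash
python3 -c "
from h import *
c=cap('wrist','wrist3'); W=pts(c); s=arm.sense(); p=s['eef_pos']
B=W[100:300,255:390].reshape(-1,3); B=B[(abs(B[:,2]-(p[2]+.029))<.012)]
print(B[:,2].min(),np.median(B[:,2]),cv2.minAreaRect((B[:,:2]*1000).astype(np.float32)))
A=np.c_[B[:,:2],np.ones(len(B))]; print('slope',np.linalg.lstsq(A,B[:,2],rcond=None)[0])
plan(.56,-.14,.2,78.2)"
```

```text
0.07144452914399449 0.08431040601086781 ((559.1546020507812, 306.624755859375), (63.65699768066406, 68.89111328125), 89.30584716796875)
slope [ 0.01896708 -0.00025524  0.07386365]
t 3.4667 pos [0.5842 0.3056 0.0544] yaw_y 89.15 shift mm [  17.2 -445.7 -146.2] turn rad 0.191 tilt 0.18 gap 0.04451486563499679 F [ 0.12  0.63 -4.53] j [ 0.37  0.76  1.34 -0.    1.04 -1.19]
```

View pics/wrist3.png

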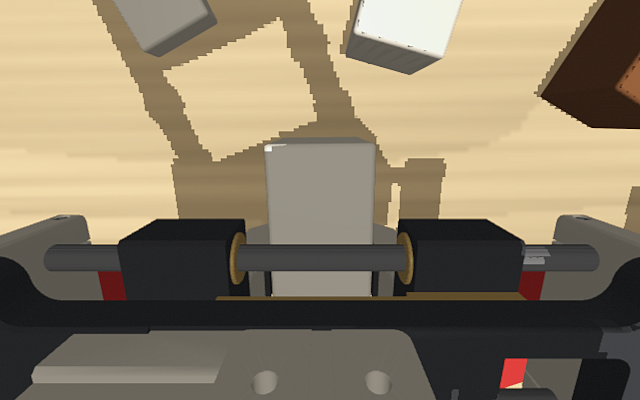

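```bash
python3 -c "
from h import *
c=dict(np.load('wrist3.npz')); W=pts(c)
for u in (285,320,355):
  for v in (132,136,140,143,146,150,160,230,290): print(u,v,W[v,u].round(4))
"
```

```text
285 132 [ 0.5235  0.2823 -0.0008]
285 136 [ 5.261e-01  2.823e-01 -2.000e-04]
285 140 [0.5249 0.29   0.0643]
285 143 [0.5251 0.2922 0.0822]
285 146 [0.5261 0.2923 0.0839]
285 150 [0.5277 0.2923 0.084 ]
285 160 [0.5315 0.2922 0.0848]
285 230 [0.561  0.2909 0.0851]
285 290 [0.5906 0.2894 0.0833]
320 132 [ 0.5238  0.306  -0.0008]
320 136 [ 0.5265  0.306  -0.001 ]
320 140 [0.525  0.3061 0.0674]
320 143 [0.5252 0.3062 0.0825]
320 146 [0.5263 0.3062 0.0841]
320 150 [0.5279 0.3061 0.0836]
320 160 [0.5318 0.3061 0.0839]
320 230 [0.562  0.3056 0.0832]
320 290 [0.59   0.3052 0.0847]
355 132 [5.241e-01 3.296e-01 5.000e-04]
355 136 [ 5.268e-01  3.298e-01 -4.000e-04]
355 140 [0.525  0.3216 0.0701]
355 143 [0.5254 0.3201 0.0825]
355 146 [0.5265 0.32   0.0836]
355 150 [0.528  0.32   0.0841]
355 160 [nan nan nan]
355 230 [0.5617 0.3205 0.0845]
355 290 [0.5902 0.3209 0.0847]
```

```bash
python3 -c "
from h import *
plan(.67,-.165,.21,78.2)"
```

```text
t 3.4667 pos [0.5842 0.3056 0.0544] yaw_y 89.15 shift mm [ -93.2 -469.1 -155.9] turn rad 0.191 tilt 0.18 gap 0.04451486563499679 F [ 0.12  0.63 -4.53] j [ 0.37  0.76  1.34 -0.    1.04 -1.19]
```

>>> {"api": "servo_tool", "payload": {
  "moves": "0 0 -25 0 30; 0 0 -60 0 30; 0 -10 -95 0 30; -10 -40 -130 0.02 30; -20 -75 -150 0.05 30; -30 -110 -155 0.07 30; -40 -145 -155 0.1 30; -48 -180 -155 0.12 30; -55 -215 -155 0.14 30; -62 -250 -155 0.16 30; -68 -285 -155 0.18 30; -73 -320 -155 0.19 30"
}}

```text
time_s: 4.47
eef_pos: [0.6511, -0.0175, 0.2066]
eef_rot: [-0.323, -3.123, -0.0]
force: [1.2, -0.4, -3.8]
finger_gap: 0.0449
```

>>> {"api": "servo_tool", "payload": {
  "moves": "-6 -35 0 0 30; -12 -70 0 0 30; -16 -105 0 0 30; -18 -130 0 0 30; -20 -145 0 0 30; -20 -149 0 0 30; -20 -149 0 0 30; -20 -149 0 0 30; -20 -149 0 0 30"
}}

```text
time_s: 5.22
eef_pos: [0.641, -0.1637, 0.2075]
eef_rot: [-0.318, -3.125, -0.001]
force: [0.8, 0.7, -4.7]
finger_gap: 0.0451
```

```bash
python3 -c "
from h import *
plan(.67,-.165,.21,78.2)
cap('wrist','wrist4')
plan(.67,-.165,.21,78.2)"
```

```text
t 5.2167 pos [ 0.641  -0.1637  0.2075] yaw_y 78.37 shift mm [-28.7   4.6  -2.5] turn rad 0.003 tilt 0.05 gap 0.04514839617954033 F [ 0.82  0.67 -4.72] j [-0.37  0.62  1.15  0.    1.37 -1.73]
t 5.2667 pos [ 0.6411 -0.1638  0.2077] yaw_y 78.39 shift mm [-28.6   4.6  -2.3] turn rad 0.003 tilt 0.04 gap 0.04475121184107879 F [ 0.29 -0.1  -3.83] j [-0.37  0.62  1.15  0.    1.37 -1.73]
```

View pics/wrist4.png

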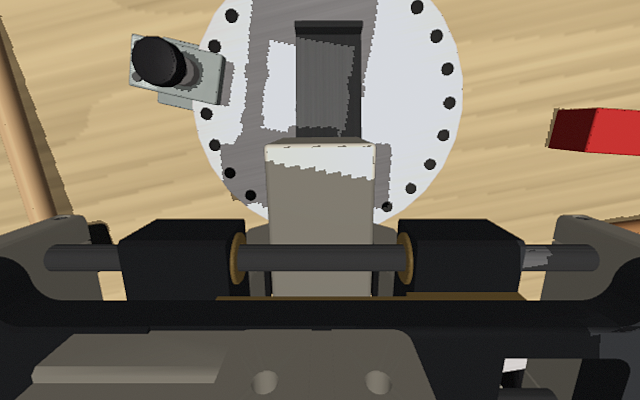

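The bed is in clear view: the lip at (296–362, 21–33), the bed's sides at columns 296 and 361, and the knob at (158,62). I'll measure these closer.

```bash
python3 - <<'E'
from h import *
c=dict(np.load('wrist4.npz')); W=pts(c); img=c['img']
# bed surface points
m=np.zeros(W.shape[:2],bool); m[15:137,285:372]=1
m&=(W[...,2]>.05)&(W[...,2]<.11)
B=W[40:130,300:355].reshape(-1,3); B=B[~np.isnan(B[:,0])]
A=np.c_[B[:,:2],np.ones(len(B))]; s=np.linalg.lstsq(A,B[:,2],rcond=None)[0]
k=abs(B[:,2]-A@s)<.004; s=np.linalg.lstsq(A[k],B[k,2],rcond=None)[0]
print('tilt',np.degrees(np.arctan(np.hypot(*s[:2]))),'az',np.degrees(np.arctan2(s[1],s[0])),k.sum(),len(k))
L=[];Rr=[]
for v in range(40,132,6):
    r=np.where(m[v])[0]; L.append(W[v,r[0]]); Rr.append(W[v,r[-1]])
L=np.array(L);Rr=np.array(Rr)
for E in (L,Rr):
    p=np.polyfit(E[:,0],E[:,1],1); print('edge az',np.degrees(np.arctan(p[0])),'y at .54',np.polyval(p,.54))
M=(L+Rr)/2; print('mid',M[::4].round(4),'width',np.linalg.norm(L-Rr,axis=1)[:, None][::4].ravel().round(4))
p=np.polyfit(M[:,0],M[:,1],1);print('mid az',np.degrees(np.arctan(p[0])),p)
for v in range(16,46,2): print(v,W[v,330].round(4),img[v,330])
K=W[30:95,125:195].reshape(-1,3);K=K[(K[:,2]>.12)&(K[:,2]<.135)]
print('knob',len(K),np.median(K[:,2]),cv2.minEnclosingCircle((K[:,:2]*1000).astype(np.float32)))
E
```

```text
tilt 14.96153201877191 az -11.070408062521706 4926 4926
edge az -11.524017615362164 y at .54 -0.16638956469084826
edge az -11.752928422041707 y at .54 -0.10598317019372293
mid [[ 0.5049 -0.129   0.0615]
 [ 0.5259 -0.1333  0.0682]
 [ 0.5467 -0.1375  0.0736]
 [ 0.5673 -0.1419  0.0787]] width [0.0593 0.0591 0.0591 0.0591]
mid az -11.638481887502543 [-0.20597055 -0.02497463]
16 [ 0.4765 -0.121   0.0308] [132 129 128]
18 [ 0.4778 -0.1212  0.029 ] [130 127 126]
20 [ 0.4919 -0.1253  0.0709] [87 86 85]
22 [ 0.4936 -0.1257  0.0714] [44 45 44]
24 [ 0.4953 -0.126   0.0718] [47 47 47]
26 [ 0.4972 -0.1264  0.0733] [42 44 44]
28 [ 0.4977 -0.1264  0.0695] [25 26 26]
30 [ 0.4985 -0.1265  0.0668] [27 27 28]
32 [ 0.4993 -0.1265  0.0636] [27 25 26]
34 [ 0.5004 -0.1267  0.0618] [34 34 36]
36 [ 0.5021 -0.1271  0.0623] [48 48 48]
38 [ 0.5036 -0.1273  0.0617] [49 49 47]
40 [ 0.5052 -0.1276  0.0616] [49 50 48]
42 [ 0.5073 -0.1281  0.0635] [42 43 42]
44 [ 0.5084 -0.1282  0.0613] [90 90 88]
knob 1980 0.12748185377876392 ((508.5692138671875, -258.7771911621094), 17.019804000854492)
```

```bash
python3 -c "
from h import *
plan(.5625,-.1408,.135,78.4)"
```

```text
t 5.2667 pos [ 0.6411 -0.1638  0.2077] yaw_y 78.39 shift mm [81.6  6.7 72.7] turn rad -0.0 tilt 0.04 gap 0.04475121184107879 F [ 0.29 -0.1  -3.83] j [-0.37  0.62  1.15  0.    1.37 -1.73]
```

>>> {"api": "servo_tool", "payload": {
  "moves": "25 2 5 0 30; 55 5 15 0 30; 75 7 35 0 30; 81 7 55 0 30; 81 7 68 0 30; 81 7 72 0 30; 81 7 72 0 30; 81 7 72 0 30; 81 7 72 0 30"
}}

```text
time_s: 6.02
eef_pos: [0.564, -0.1423, 0.1369]
eef_rot: [0.32, 3.123, -0.001]
force: [0.1, -0.4, -3.6]
finger_gap: 0.0449
```

```bash
python3 -c "
from h import *
cap('wrist','wrist5');cap('scene','scene5')
plan(.5625,-.1408,.102,78.4)"
```

```text
t 6.1167 pos [ 0.5637 -0.1425  0.1367] yaw_y 78.28 shift mm [ 1.5  1.4 34.7] turn rad -0.002 tilt 0.11 gap 0.04485759445091661 F [-0.19  0.03 -3.84] j [-0.38  0.54  1.51  0.    1.09 -1.75]
```

View pics/wrist5.png

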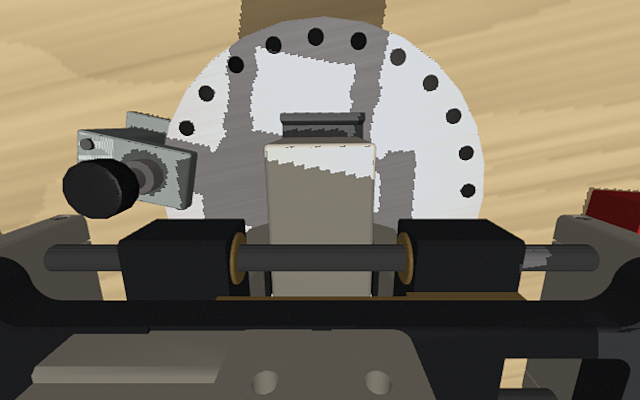

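The brick sits over the bed, with its centre at column 320 against the lip's 323, so I'll correct 1 mm. Now I'll lower it gently so the bed pivots it.

>>> {"api": "servo_tool", "payload": {
  "moves": "1 1 8 0 30; 1 1 16 0 30; 1 1 19 0 30; 1 1 21 0 30; 1 1 23 0 30; 1 1 25 0 30; 1 1 25 0 30"
}}

```text
time_s: 6.7
eef_pos: [0.5604, -0.1403, 0.111]
eef_rot: [-0.32, -3.121, -0.002]
force: [-8.3, 2.9, 5.1]
finger_gap: 0.045
```

```bash
python3 -c "
from h import *
cap('wrist','wrist6');cap('scene','scene6')
plan(.5625,-.1408,.102,78.4)"
```

```text
t 6.8 pos [ 0.5604 -0.1403  0.111 ] yaw_y 78.29 shift mm [-2.1 -0.1  9. ] turn rad -0.002 tilt 0.23 gap 0.04469802458147165 F [-8.67  3.11  5.47] j [-0.38  0.57  1.54  0.    1.04 -1.74]
```

View pics/wrist6.png

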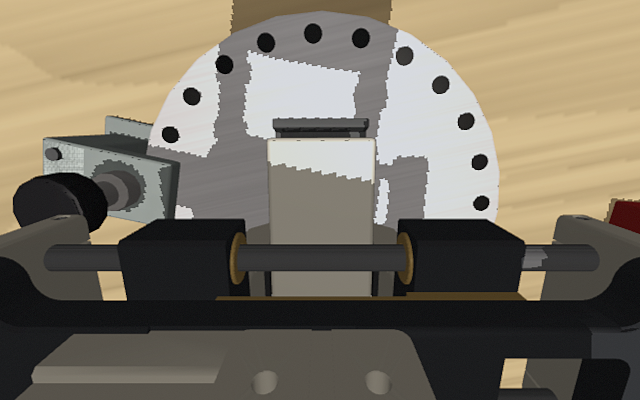

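>>> {"api": "servo_tool", "payload": {
  "moves": "-1 0 2 0 30; -2 0 4 0 30; -2 0 6 0 30; -2 0 7 0 30; -2 0 7 0 30"
}}

```text
time_s: 7.22
eef_pos: [0.5618, -0.1408, 0.1039]
eef_rot: [-0.32, -3.12, -0.002]
force: [-8.9, 2.3, 5.8]
finger_gap: 0.0447
```

```bash
cat >> h.py <<'E'
def top(c,p):
    W=pts(c); u=np.radians(-11.6); 
    B=W[100:300,283:360].reshape(-1,3); B=B[(B[:,2]>p[2]+.012)&(B[:,2]<p[2]+.06)]
    A=np.c_[B[:,:2],np.ones(len(B))]; s=np.linalg.lstsq(A,B[:,2],rcond=None)[0]
    k=abs(B[:,2]-A@s)<.004; s=np.linalg.lstsq(A[k],B[k,2],rcond=None)[0]
    print('top tilt',np.degrees(np.arctan(np.hypot(*s[:2]))),'az',np.degrees(np.arctan2(s[1],s[0])))
E
python3 -c "
from h import *
p=arm.sense()['eef_pos']
c=cap('wrist','wrist7');top(c,p); top(dict(np.load('wrist6.npz')),p);top(dict(np.load('wrist5.npz')),[0,0,.136])
plan(.5625,-.1408,.102,78.4)"
```

```text
top tilt 10.842761561009716 az -11.3292114633624
top tilt 4.046223251744731 az -10.825224943166361
top tilt 0.22370317424741207 az -27.57240361269128
t 7.2667 pos [ 0.5621 -0.1409  0.1039] yaw_y 78.28 shift mm [-0.4  0.2  1.9] turn rad -0.002 tilt 0.25 gap 0.044715978555742594 F [-7.71  2.81  4.58] j [-0.38  0.58  1.54 -0.    1.02 -1.74]
```

View pics/wrist7.png

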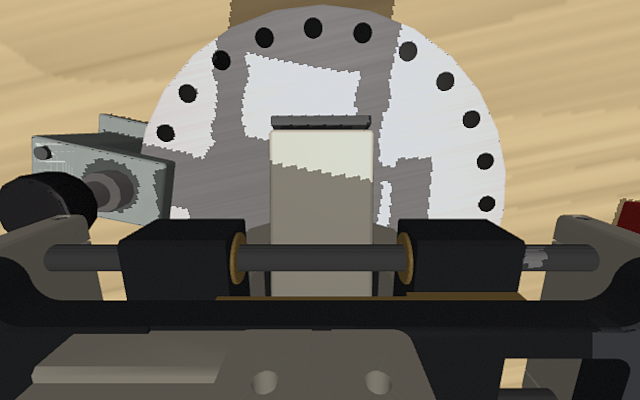

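The pivot is working: the brick is now tilted 10.8°. I'll continue down about 5 mm.

>>> {"api": "servo_tool", "payload": {
  "moves": "-1 0 2 0 30; -1 0 4 0 30; -1 0 5 0 30; -1 0 5 0 30"
}}

```text
time_s: 7.6
eef_pos: [0.5631, -0.1413, 0.0997]
eef_rot: [-0.32, -3.121, -0.001]
force: [-11.5, 1.8, 10.7]
finger_gap: 0.0449
```

```bash
python3 -c "
from h import *
p=arm.sense()['eef_pos']
c=cap('wrist','wrist8');top(c,p)
plan(.5625,-.1408,.102,78.4)"
```

```text
top tilt 15.017230436102192 az -11.229166604636204
t 7.65 pos [ 0.5632 -0.1413  0.0997] yaw_y 78.27 shift mm [ 0.8  0.3 -2.3] turn rad -0.002 tilt 0.22 gap 0.04496216363915382 F [-11.24   3.11  10.36] j [-0.38  0.59  1.54 -0.    1.01 -1.74]
```

View pics/wrist8.png

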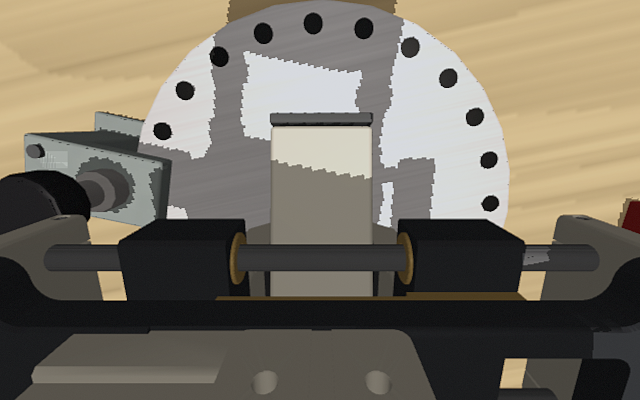

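```bash
python3 -c "
from h import *
c=dict(np.load('wrist8.npz')); W=pts(c); u=np.array([.9796,-.2011]); th=np.radians(15)
o=np.array([.5625,-.1408,.078])
for v in range(108,142,2):
    w=W[v,320]; d=w-o; a=d[:2]@u; b=d[:2]@[.2011,.9796]
    print(v,w.round(4),'bed x',round((a*np.cos(th)+d[2]*np.sin(th))*1000,1),'y',round(b*1000,1),'z',round((-a*np.sin(th)+d[2]*np.cos(th))*1000,1),c['img'][v,320])
v=170
for q in range(262,385,6):
    w=W[v,q]; d=w-o; a=d[:2]@u; b=d[:2]@[.2011,.9796]
    print(q,'y',round(b*1000,1),'z',round((-a*np.sin(th)+d[2]*np.cos(th))*1000,1))
"
```

```text
108 [ 0.487  -0.1264  0.0293] bed x -86.8 y -1.1 z -27.2 [215 218 221]
110 [ 0.4885 -0.1267  0.0309] bed x -85.0 y -1.1 z -26.0 [217 220 225]
112 [ 0.4897 -0.127   0.0297] bed x -84.0 y -1.1 z -27.4 [156 159 164]
114 [ 0.4924 -0.1274  0.0707] bed x -70.8 y -1.0 z 11.4 [85 85 82]
116 [ 0.4935 -0.1277  0.071 ] bed x -69.7 y -1.0 z 11.4 [91 91 89]
118 [ 0.4946 -0.1279  0.0713] bed x -68.5 y -1.0 z 11.5 [93 91 91]
120 [ 0.4957 -0.1281  0.0725] bed x -67.1 y -1.0 z 12.3 [100  99  97]
122 [ 0.4968 -0.1283  0.0708] bed x -66.5 y -1.0 z 10.4 [50 50 49]
124 [ 0.4979 -0.1286  0.0686] bed x -65.9 y -1.0 z 7.9 [19 19 20]
126 [ 0.4987 -0.1286  0.1135] bed x -53.5 y -0.9 z 51.1 [145 139 124]
128 [ 0.4996 -0.1288  0.114 ] bed x -52.6 y -0.9 z 51.4 [200 193 178]
130 [ 0.5004 -0.1289  0.116 ] bed x -51.2 y -0.9 z 53.1 [215 212 198]
132 [ 0.5012 -0.1291  0.1149] bed x -50.7 y -0.9 z 51.8 [214 211 196]
134 [ 0.5021 -0.1293  0.115 ] bed x -49.8 y -0.9 z 51.7 [214 210 196]
136 [ 0.5029 -0.1295  0.1154] bed x -48.9 y -0.9 z 51.8 [215 211 196]
138 [ 0.5037 -0.1296  0.1163] bed x -47.9 y -0.9 z 52.5 [214 211 196]
140 [ 0.5045 -0.1298  0.1165] bed x -47.0 y -0.9 z 52.5 [214 211 197]
262 y -44.6 z -38.0
268 y -40.1 z -38.1
274 y -20.8 z 52.8
280 y -18.3 z 52.0
286 y -15.8 z 51.4
292 y -13.0 z 52.3
298 y -10.4 z 52.3
304 y -7.9 z 52.2
310 y -5.2 z 52.2
316 y -2.6 z 53.2
322 y -0.0 z 52.6
328 y 2.6 z 51.5
334 y 5.2 z 51.8
340 y 7.7 z 53.2
346 y 10.3 z 52.9
352 y 13.0 z 51.8
358 y 15.6 z 52.2
364 y 18.1 z 52.8
370 y 20.8 z 52.5
376 y 40.9 z -38.9
382 y 45.3 z -38.3
```

The brick lies flat (tilt 15°, top at bed z 52 mm) and is centred, with about 12 mm to the lip. Next is sliding it down the slope.

>>> {"api": "servo_tool", "payload": {
  "moves": "2 0 0.2 0 30; 4 0 0.8 0 30; 6 0 1.3 0 30; 8 0 1.8 0 30; 9 0 2 0 30; 9 0 2 0 30"
}}

```text
time_s: 8.15
eef_pos: [0.5579, -0.1406, 0.0986]
eef_rot: [0.321, 3.12, -0.002]
force: [1.0, -0.3, 7.3]
finger_gap: 0.045
```

```bash
cat >> h.py <<'E'
def bedm(c,cols=(300,320,345),rows=range(90,170)):
    W=pts(c); u=np.array([.9796,-.2011]); th=np.radians(15); o=np.array([.5625,-.1408,.078])
    D=W-o; a=D[...,:2]@u; b=D[...,:2]@np.array([.2011,.9796]); X=a*np.cos(th)+D[...,2]*np.sin(th); Z=-a*np.sin(th)+D[...,2]*np.cos(th)
    return X*1000,b*1000,Z*1000
def gap(c):
    X,Y,Z=bedm(c)
    for q in (300,320,345):
        zz=Z[60:200,q]; xx=X[60:200,q]; br=np.where((zz>49)&(zz<55))[0]; lp=np.where((zz>9.5)&(zz<14)&(xx<-55))[0]
        print(q,'brick end x',np.nanmin(xx[br]).round(1),'lip top x',(np.nanmin(xx[lp]).round(1),np.nanmax(xx[lp]).round(1)) if len(lp) else None)
    B=(Z[150:200]>49)&(Z[150:200]<56)&(abs(Y[150:200])<40); y=Y[150:200][B]; print('y range',np.percentile(y,[1,99]))
E
python3 -c "
from h import *
p=arm.sense()['eef_pos']
c=cap('wrist','wrist9');top(c,p);gap(dict(np.load('wrist8.npz')));gap(c)
plan(.5625,-.1408,.102,78.4)"
```

```text
top tilt 15.332668078007508 az -11.659049862068875
300 brick end x -53.6 lip top x (np.float64(-70.9), np.float64(-66.1))
320 brick end x -53.5 lip top x (np.float64(-71.1), np.float64(-66.1))
345 brick end x -53.5 lip top x (np.float64(-72.1), np.float64(-66.0))
y range [-22.09940206  21.53750251]
300 brick end x -59.0 lip top x (np.float64(-71.3), np.float64(-69.6))
320 brick end x -59.3 lip top x (np.float64(-71.8), np.float64(-69.8))
345 brick end x -59.3 lip top x (np.float64(-71.5), np.float64(-69.4))
y range [-22.50402636  21.13854503]
t 8.2 pos [ 0.5579 -0.1406  0.0986] yaw_y 78.26 shift mm [-4.5  0.8 -3.4] turn rad -0.003 tilt 0.28 gap 0.044940064685559285 F [ 1.09 -0.5   6.94] j [-0.38  0.57  1.57  0.    0.99 -1.75]
```

View pics/wrist9.png

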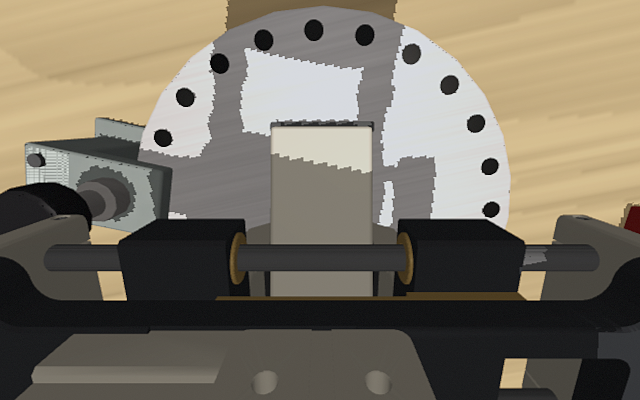

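>>> {"api": "servo_tool", "payload": {
  "moves": "2 0 0.3 0 30; 4 0 0.8 0 30; 5 0 1.2 0 30; 6 0 1.4 0 30; 6 0 1.4 0 30"
}}

```text
time_s: 8.62
eef_pos: [0.5517, -0.1393, 0.0968]
eef_rot: [0.321, 3.121, -0.002]
force: [2.5, -0.1, 6.6]
finger_gap: 0.045
```

```bash
python3 -c "
from h import *
p=arm.sense()['eef_pos']
c=cap('wrist','wrist10');top(c,p);gap(c)
plan(.5625,-.1408,.102,78.4)"
```

```text
top tilt 15.274758405912536 az -11.507774413743105
300 brick end x -65.5 lip top x None
320 brick end x -65.7 lip top x None
345 brick end x -65.5 lip top x None
y range [-22.40254753  21.11161562]
t 8.6667 pos [ 0.5518 -0.1393  0.0969] yaw_y 78.26 shift mm [-10.8   0.8  -5.1] turn rad -0.003 tilt 0.25 gap 0.044899624784315834 F [ 1.33 -1.36  7.07] j [-0.38  0.57  1.59  0.    0.98 -1.75]
```

>>> {"api": "servo_tool", "payload": {
  "moves": "1 0 0.2 0 30; 2 0 0.5 0 30; 2 0 0.5 0 30"
}}

```text
time_s: 8.92
eef_pos: [0.5515, -0.1393, 0.097]
eef_rot: [0.321, 3.117, -0.003]
force: [5.8, -0.3, 6.9]
finger_gap: 0.045
```

```bash
python3 -c "
from h import *
p=arm.sense()['eef_pos']
c=cap('wrist','wrist11');top(c,p);gap(c)
plan(.5625,-.1408,.102,78.4)"
```

```text
top tilt 15.553908669932742 az -11.642297656106683
300 brick end x -65.9 lip top x None
320 brick end x -66.0 lip top x None
345 brick end x -66.2 lip top x None
y range [-22.44070541  21.10398015]
t 8.9667 pos [ 0.5515 -0.1393  0.0971] yaw_y 78.26 shift mm [-11.2   0.8  -4.9] turn rad -0.002 tilt 0.48 gap 0.04474695153078391 F [ 5.3  -1.09  7.35] j [-0.38  0.57  1.59  0.    0.97 -1.75]
```

View pics/wrist11.png

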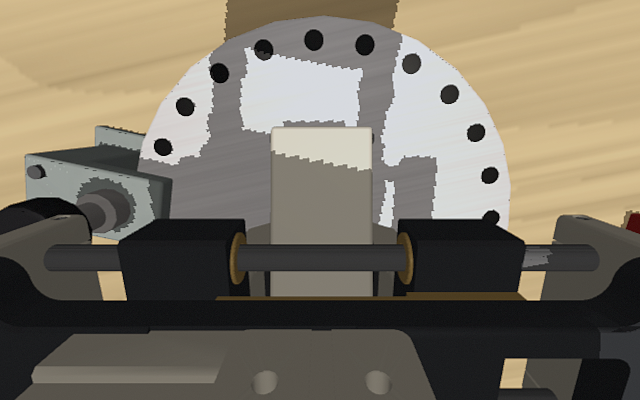

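The brick is against the lip: it stopped moving and the force rose. I'll ease the preload, open, then retreat upward.

>>> {"api": "servo_tool", "payload": {
  "moves": "-0.7 0 -1 0 30; -1.5 0 -2 0 30; -1.5 0 -2 0 60; -1.5 0 -2 0 91.8; -1.5 0 -2 0 91.8; -1.5 0 -2 0 91.8; -1.5 0 -2 0 91.8; -1.5 0 -2 0 91.8; -1.5 0 -2 0 91.8; -1.5 0 -2 0 91.8; -1.5 0 -2 0 91.8"
}}

```text
time_s: 9.88
eef_pos: [0.5499, -0.1386, 0.0968]
eef_rot: [-0.321, -3.125, -0.0]
force: [-0.1, -0.8, 0.1]
finger_gap: 0.0916
```

```bash
python3 -c "
from h import *
p=arm.sense()['eef_pos']
c=cap('wrist','wrist12');top(c,p);gap(c)
plan(.5625,-.1408,.2,78.4)"
```

```text
top tilt 14.997727540055278 az -11.39642687220964
300 brick end x -65.2 lip top x None
320 brick end x -65.0 lip top x None
345 brick end x -65.1 lip top x None
y range [-22.60485263  21.20226403]
t 9.9333 pos [ 0.5499 -0.1386  0.0968] yaw_y 78.26 shift mm [ -12.8    0.4 -103.2] turn rad -0.002 tilt 0.01 gap 0.09174183383085133 F [ 0.91 -0.26  0.02] j [-0.38  0.57  1.59  0.    0.98 -1.75]
```

View pics/wrist12.png

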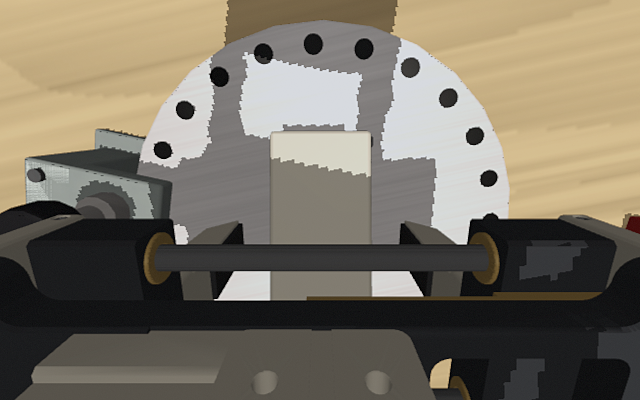

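The brick is released, flat at 15.0°, with its end at the lip. Now I'll retreat up and turn toward the knob. I'm taking the −103° turn because the other way passes joint 6's range.

>>> {"api": "servo_tool", "payload": {
  "moves": "0 0 -10 0 91.8; 0 0 -30 0 91.8; 0 0 -60 0 91.8; 0 0 -90 0 91.8; 0 0 -115 0 91.8; 0 0 -125 0.08 91.8; 0 0 -130 0.2 91.8; 0 0 -130 0.32 91.8; 0 0 -130 0.44 91.8; 0 0 -130 0.56 91.8; 0 0 -130 0.68 91.8; 0 0 -130 0.8 91.8"
}}

```text
time_s: 10.93
eef_pos: [0.5498, -0.1386, 0.2277]
eef_rot: [1.521, 2.748, 0.0]
force: [0.0, -0.1, 1.3]
finger_gap: 0.0914
```

>>> {"api": "servo_tool", "payload": {
  "moves": "0 0 0 0.12 91.8; 0 0 0 0.24 91.8; 0 0 0 0.36 91.8; 0 0 0 0.48 91.8; 0 0 0 0.6 91.8; 0 0 0 0.72 91.8; 0 0 0 0.84 91.8; 0 0 0 0.95 91.8; 0 0 0 1 91.8; 0 0 0 1 91.8; 0 0 0 1 91.8"
}}

```text
time_s: 11.85
eef_pos: [0.5499, -0.1386, 0.2274]
eef_rot: [2.646, 1.693, 0.001]
force: [-0.3, 0.8, -0.5]
finger_gap: 0.0919
```

```bash
python3 -c "
from h import *
c=cap('wrist','wrist13');cap('top','top13');cap('scene','scene13')
plan(.5095,-.259,.2,-24.7)"
```

```text
t 12.0 pos [ 0.5499 -0.1386  0.2271] yaw_y -24.79 shift mm [-126.2   13.8   27. ] turn rad -0.002 tilt 0.01 gap 0.09202140694388147 F [-0.15 -0.6   0.61] j [-0.38  0.43  1.43  0.    1.28  0.05]
```

View pics/wrist13.png

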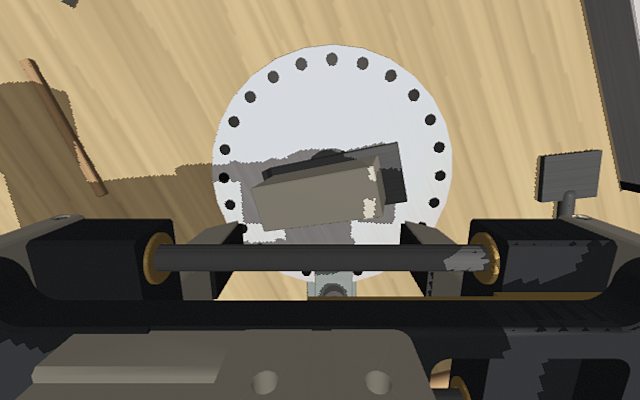

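View pics/scene13.png

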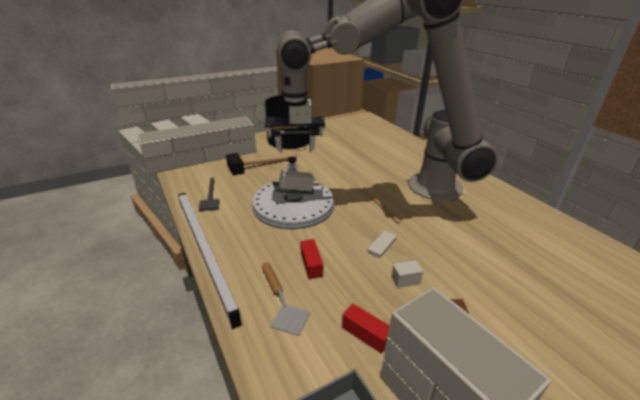

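The brick rests on the bed in the wrist view at (318,195), with the lip end at left. The bracket at (333,285) is directly "behind", so the jaw direction matches the rim tangent. I'll check the brick's pose numerically.

```bash
python3 -c "
from h import *
c=dict(np.load('wrist13.npz')); X,Y,Z=bedm(c)
m=(Z>49)&(Z<55)&(abs(Y)<40)&(abs(X)<80); m[238:]=0
print(m.sum(),np.median(Z[m]),cv2.minAreaRect(np.c_[X[m],Y[m]].astype(np.float32)))
k=(Z>10)&(Z<14)&(abs(Y)<32)&(X<-60)&(X>-80); print(k.sum(), X[k].min() if k.any() else 0,X[k].max() if k.any() else 0)
A=np.c_[X[m],Y[m],np.ones(m.sum())]; print(np.linalg.lstsq(A,Z[m],rcond=None)[0])
"
```

```text
6013 51.78954748779109 ((-7.807895660400391, -0.8133411407470703), (114.96080780029297, 45.45064163208008), 0.16527773439884186)
51 -71.49764217996898 -61.4075821142472
[-7.34942503e-04 -2.17632744e-03  5.17684893e+01]
```

The brick is at bed (−7.8, −0.8), flat to within 0.1°. Moving over the knob.

>>> {"api": "servo_tool", "payload": {
  "moves": "-25 3 0 0 91.8; -60 7 0 0 91.8; -95 11 0 0 91.8; -117 13 5 0 91.8; -126 14 20 0 91.8; -126 14 40 0 91.8; -126 14 50 0 91.8; -126 14 50 0 91.8; -126 14 50 0 91.8"
}}

```text
time_s: 12.75
eef_pos: [0.5096, -0.2584, 0.1767]
eef_rot: [-2.646, -1.692, 0.0]
force: [-0.3, 0.1, 0.6]
finger_gap: 0.0918
```

```bash
python3 -c "
from h import *
c=cap('wrist','wrist14');cap('top','top14')
plan(.5095,-.259,.114,-24.7)"
```

```text
t 12.85 pos [ 0.5103 -0.2587  0.1779] yaw_y -24.81 shift mm [-0.6 -0.7 63.9] turn rad -0.002 tilt 0.1 gap 0.09185931090710807 F [0.12 0.1  0.12] j [-0.6   0.48  1.49  0.    1.17 -0.17]
```

View pics/wrist14.png

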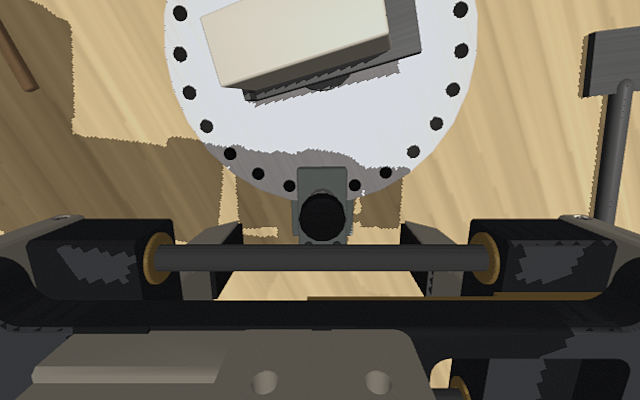

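The knob at (322,217) is centred between the jaws. I'll check its fore-aft position by depth.

```bash
python3 -c "
from h import *
c=dict(np.load('wrist14.npz')); W=pts(c)
K=W[180:245,290:352].reshape(-1,3);K=K[(K[:,2]>.122)&(K[:,2]<.135)]
print(len(K),np.median(K[:,2]),cv2.minEnclosingCircle((K[:,:2]*1000).astype(np.float32)))
c=dict(np.load('top14.npz')); cv2.imwrite('pics/c14.png',cv2.resize(c['img'][145:265,305:425][:,:,::-1],None,fx=4,fy=4))
"
```

```text
1661 0.12755379275435594 ((508.8262939453125, -259.43511962890625), 17.09156036376953)
```

>>> {"api": "servo_tool", "payload": {
  "moves": "-1 -1 15 0 91.8; -1 -1 35 0 91.8; -1 -1 52 0 91.8; -1 -1 61 0 91.8; -1 -1 64 0 91.8; -1 -1 64 0 91.8; -1 -1 64 0 50; -1 -1 64 0 25; -1 -1 64 0 15; -1 -1 64 0 15; -1 -1 64 0 15; -1 -1 64 0 15"
}}

```text
time_s: 13.85
eef_pos: [0.5083, -0.2594, 0.113]
eef_rot: [2.647, 1.691, 0.0]
force: [0.4, 0.6, -0.2]
finger_gap: 0.0561
```

>>> {"api": "servo_tool", "payload": {
  "moves": "0 0 0 0 15; 0 0 0 0 15; 0 0 0 0 15; 0 0 0 0 15; 0 0 0 0 15; 0 0 0 0 15; 0 0 0 0 15; 0 0 0 0 15"
}}

```text
time_s: 14.52
eef_pos: [0.5095, -0.2599, 0.1128]
eef_rot: [2.646, 1.69, 0.003]
force: [5.0, -2.0, -4.7]
finger_gap: 0.0331
```

```bash
python3 -c "
from h import *
c=cap('wrist','wrist15')
plan(.5093,-.2593,.114,-24.7)"
```

```text
t 14.5667 pos [ 0.5095 -0.2599  0.1128] yaw_y -24.87 shift mm [ 0.5 -0.4 -1.2] turn rad -0.003 tilt 0.17 gap 0.03351139169080622 F [ 5.8  -1.77 -4.09] j [-0.61  0.55  1.56  0.    1.02 -0.17]
```

View pics/wrist15.png

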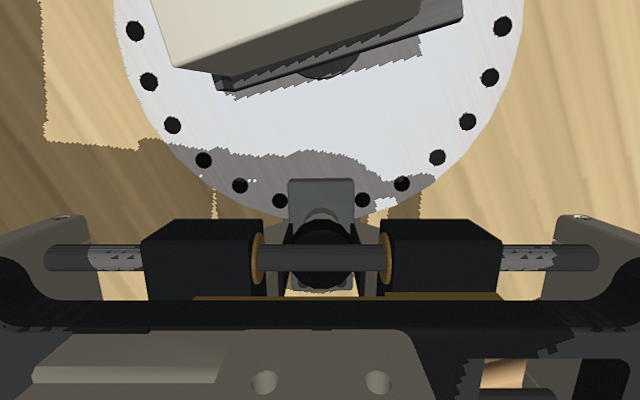

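The knob is gripped at 33.5 mm. Now the straight pull up.

>>> {"api": "servo_tool", "payload": {
  "moves": "0 1 -3 0 15; 0 1 -6 0 15; 0 1 -9 0 15; 0 1 -12 0 15; 0 1 -15 0 15; 0 1 -18 0 15; 0 1 -20 0 15; 0 1 -20 0 15; 0 1 -20 0 15"
}}

```text
time_s: 15.32
eef_pos: [0.5095, -0.2599, 0.1324]
eef_rot: [2.647, 1.691, 0.001]
force: [5.0, -2.0, -9.9]
finger_gap: 0.0334
```

```bash
python3 -c "
from h import *
c=cap('wrist','wrist16')
plan(.5093,-.2593,.114,-24.7)"
```

```text
t 15.3667 pos [ 0.5095 -0.2599  0.1324] yaw_y -24.87 shift mm [ 0.5 -0.5 18.4] turn rad -0.003 tilt 0.04 gap 0.03333063412834969 F [ 6.   -2.93 -9.06] j [-0.61  0.53  1.54  0.    1.07 -0.17]
```

View pics/wrist16.png

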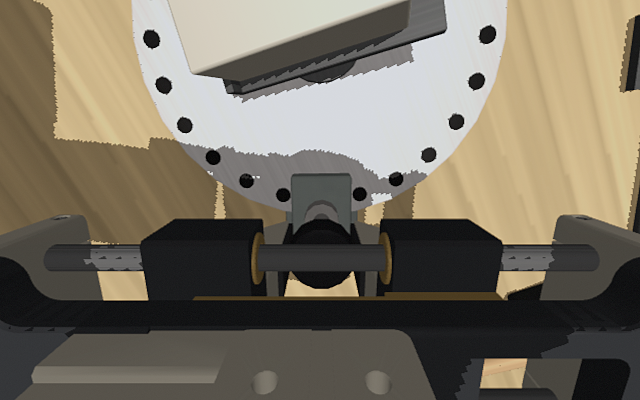

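>>> {"api": "servo_tool", "payload": {
  "moves": "0 0 -1 0 15; 0 0 -2 0 15; 0 0 -3 0 15; 0 0 -3 0 15; 0 0 -3 0 15; 0 0 -3 0 15"
}}

```text
time_s: 15.87
eef_pos: [0.5095, -0.2599, 0.1349]
eef_rot: [2.648, 1.691, 0.001]
force: [6.0, -3.2, -11.4]
finger_gap: 0.0332
```

```bash
python3 -c "
from h import *
plan(.5093,-.2593,.114,-24.7)
W0=pts(dict(np.load('wrist15.npz')));c=cap('wrist','wrist17');W=pts(c);cap('scene','scene17')
for w in (W0,pts(dict(np.load('wrist16.npz'))),W):
    K=w[272:292,305:340,2]; K2=w[222:242,300:345,2]; print(np.nanmedian(K),np.nanmedian(K2[K2>.1]))
plan(.5093,-.2593,.114,-24.7)
s=c['img'];cv2.imwrite('pics/c17.png',cv2.resize(s[170:300,230:410][:,:,::-1],None,fx=4,fy=4))"
```

```text
t 15.8667 pos [ 0.5095 -0.2599  0.1349] yaw_y -24.87 shift mm [ 0.5 -0.4 20.9] turn rad -0.003 tilt 0.02 gap 0.03324059206577866 F [  5.98  -3.22 -11.44] j [-0.61  0.53  1.54  0.    1.08 -0.17]
0.1274546006145261 0.12659785783233202
0.14709968011060945 0.1461755551773295
0.14938440433223418 0.14864495805508696
t 15.9667 pos [ 0.5095 -0.2599  0.1349] yaw_y -24.87 shift mm [ 0.4 -0.4 20.9] turn rad -0.003 tilt 0.02 gap 0.033242480975442114 F [  6.82  -3.61 -12.16] j [-0.61  0.53  1.54  0.    1.08 -0.17]
```

View pics/c17.png

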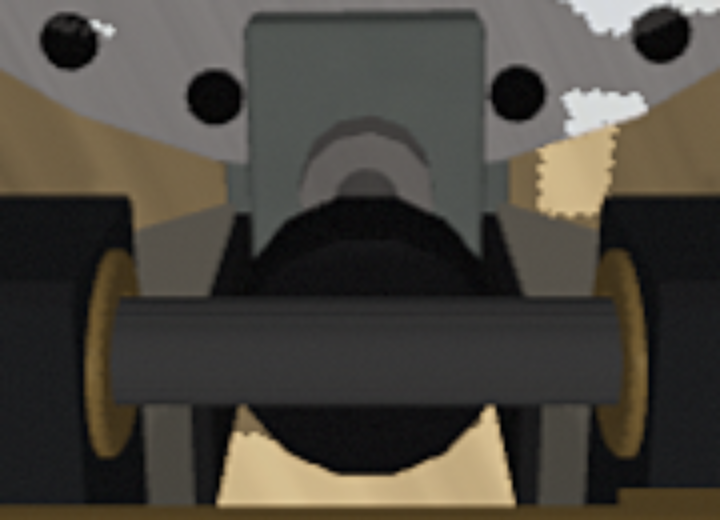

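The knob top has risen 21.9 mm, so it is at the stop without slipping. One last brick check before handing in.

```bash
python3 -c "
from h import *
c=cap('top','top18'); X,Y,Z=bedm(c)
m=(Z>46)&(Z<58)&(abs(Y)<40)&(abs(X+8)<70)&(c['img'].min(-1)>70)
print(m.sum(),np.median(Z[m]),cv2.minAreaRect(np.c_[X[m],Y[m]].astype(np.float32)))
cv2.imwrite('pics/c18.png',cv2.resize(c['img'][130:270,190:470][:,:,::-1],None,fx=2.8,fy=2.8))
plan(.5093,-.2593,.114,-24.7)"
```

```text
491 51.668419658610404 ((-5.277961730957031, -1.7336006164550781), (115.098388671875, 45.49763870239258), 0.3082070052623749)
t 16.0167 pos [ 0.5095 -0.2599  0.1349] yaw_y -24.87 shift mm [ 0.4 -0.4 20.9] turn rad -0.003 tilt 0.02 gap 0.033165882092398916 F [  6.08  -3.47 -11.16] j [-0.61  0.53  1.54  0.    1.08 -0.17]
```

View pics/c18.png

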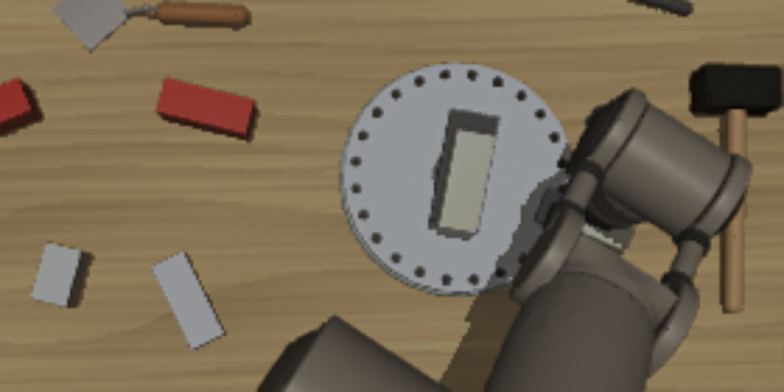

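The crop shows the brick on the bed against the lip at (470,185), with the stub, slip and mallet where they were. The top camera reads 2.5 mm further along x than the wrist camera, much as it did for the knob, so I put it down to calibration.

```bash
python3 -c "
from rig import arm
print(arm.hand_in())"
```

```text
the job is handed in; nothing more can be done
None
```

The brick is on the sloping bed against the lip and let go, and the index pin is held fully up by its knob. I handed the job in at about 16 s of the 48 s allowed.

- **Brick:** I gripped the 115 x 52 mm piece and lowered it so the bed tilted it to 15°. I then slid it down until the force rose at the lip, and released it. The wrist camera put its centre at bed (-7.8, -0.8) mm afterwards, flat and lengthwise to within about 0.2°.
- **Index pin:** The knob top rose 21.9 mm and the tool rose 22.1 mm, so the grip did not slip. The pull is about 11–12 N, more than the spring's 9.5 N, so the pin is at its stop.
- **Other pieces:** The last top picture shows the stub, slip and mallet where they were, judged by eye only.

**Disagreement:** the last top picture put the brick at bed (-5.3, -1.7) mm, about 2.5 mm further up the slope than the wrist view. Both readings are within tolerance. The top camera read the knob about 2 mm further along x too, so I take this as calibration error rather than movement.

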